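# Stack the transformer on its bolt and sort the handed brackets

### The job

Make this green housing ready for the next station. On the bolt standing in the housing stack first the flat white pad, then the copper-wound transformer ring, then the steel clamp with its collar up, each lowered gently all the way down before you let go of it; and lay the housing's left-hand and right-hand aluminium brackets flat on their bases in their trays, each in the tray whose floor shows the silhouette of the same hand.

Things in the scene. Friction and masses are not known exactly. Their poses are not given: they have to be found in the camera images.
- housing: open green housing, fixed, 155 (x) by 145 (y) by 32 mm high, walls 5 mm, inner floor 5 mm above the table; posts 12 mm thick, tops 25 mm above the table, in its inner corners. A steel bolt 10 mm thick with a tapered tip stands at its centre, tip 59 mm above the table. Origin: on the bolt's axis, at the underside, on the table.
- pad: flat white insulating pad, a smooth ring 54 mm across, 14 mm thick, with a 20 mm hole; 40 g, lying flat. Origin: on its axis, at its underside; z up; its yaw means nothing.
- coil: ring-shaped transformer wound with copper wire, 56 mm across, 20 mm high, with a 20 mm hole; 0.4 kg (differs by a third from start to start), lying flat. Origin: on its axis, at its underside; z up; its yaw means nothing.
- clamp: bright steel clamp: a flange 44 mm across and 5 mm thick with a collar 29 mm across standing on it, 16 mm high in all, with a 20 mm hole right through; 0.12 kg, standing on its flange with the collar up. Origin: on its axis, at its underside; z up; its yaw means nothing.
- bracket_left: left-hand aluminium bracket, 80 g, lying lug up, any yaw. Flat L base 6 mm thick: long leg 60 x 20 mm (x -24 to 36); at its +x end a toe (x 16 to 36) reaches to y = +34. Seen from above, toe end away from you, the toe points left. Grip the upright lug: 26 (x) by 12 mm (y), top 36 mm above the underside. Origin: underside, below the lug's middle; z up.
- tray_left: fixed blue tray for the left-hand bracket (at any yaw): 130 mm square, inside 122, rim 22 mm and inner floor 4 mm above the table. Flat black L silhouette on its floor: long leg along x, toe at the +x end pointing to +y: toe end away from you, it points left. Only this tells the trays apart. Origin: centre of the underside, on the table.
- bracket_right: right-hand aluminium bracket, 80 g, lying lug up, any yaw. Flat L base 6 mm thick: long leg 60 x 20 mm (x -24 to 36); at its +x end a toe (x 16 to 36) reaches to y = -34. Seen from above, toe end away from you, the toe points right. Grip the upright lug: 26 (x) by 12 mm (y), top 36 mm above the underside. Origin: underside, below the lug's middle; z up.
- tray_right: fixed blue tray for the right-hand bracket (at any yaw): 130 mm square, inside 122, rim 22 mm and inner floor 4 mm above the table. Flat black L silhouette on its floor: long leg along x, toe at the +x end pointing to -y: toe end away from you, it points right. Only this tells the trays apart. Origin: centre of the underside, on the table.
Mind the look-alikes: they are no part of the job. Several things look just like the coil: the one meant starts farthest to the robot's right.

How it is judged (in metres and radians):
At the end, for the whole second after the job is handed in: Pad flat on the housing floor, transformer on it, clamp on top with its collar up, all round the bolt (within 8 mm of its axis, heights within 3 mm); each bracket flat on the floor of the tray of its own hand (lug within 52 mm of the tray centre along each side); all at rest (horizontal distance between each of pad, coil, clamp and housing below 0.008 m and z of pad in the frame of housing between 0.002 and 0.009 m and angle between each of pad, coil, clamp, bracket_left, bracket_right's own z axis and vertical below 0.12 rad and linear speed of each of pad, coil, clamp, bracket_left, bracket_right below 0.02 m/s and z of coil in the frame of housing between 0.016 and 0.023 m and z of clamp in the frame of housing between 0.036 and 0.043 m and x of bracket_left in the frame of tray_left between -0.052 and 0.052 m and y of bracket_left in the frame of tray_left between -0.052 and 0.052 m and z of bracket_left in the frame of tray_left between 0.001 and 0.007 m and x of bracket_right in the frame of tray_right between -0.052 and 0.052 m and y of bracket_right in the frame of tray_right between -0.052 and 0.052 m and z of bracket_right in the frame of tray_right between 0.001 and 0.007 m); the robot touches nothing.
It fails at once if the white pad is let drop at the bolt (falling freely for more than about 13 mm) instead of being lowered (horizontal distance between pad and housing below 0.03 m and linear speed of pad above 0.5 m/s and contact force between pad and the fingers below 0.2 N).
It fails at once if the transformer is let drop at the bolt (falling freely for more than about 13 mm) instead of being lowered (horizontal distance between coil and housing below 0.03 m and linear speed of coil above 0.5 m/s and contact force between coil and the fingers below 0.2 N).
It fails at once if the steel clamp is let drop at the bolt (falling freely for more than about 13 mm) instead of being lowered (horizontal distance between clamp and housing below 0.03 m and linear speed of clamp above 0.5 m/s and contact force between clamp and the fingers below 0.2 N).
It also fails if it takes over 109 s, if anything falls off the work surface, if the arm or the gripper's body presses on something with over 40 N, if the wrist force passes 120 N, or if a joint passes its speed limit or range.

### The arm

A 6-joint arm with a two-finger parallel gripper is mounted at the origin on the work surface. World frame = base frame: x ahead of the robot, y to its left, z up, the work surface at z = 0. Lengths are in mm, angles in rad, forces in N, time in s.
With the tool pointing down it reaches from about 350 to 775 mm from the base axis. Payload 7.3 kg.
Tool frame: the origin (TCP) lies at the very end of the fingers, on their centre line; the grasp point (between the pads) lies 19 mm behind it (bot.grip_point_offset is the distance from the TCP to the grasp point, in mm); z points along the fingers, y is the line along which they close (so a half turn about z gives the same grasp; the last joint's range is limited). The gripper opens to 92 mm and grips with 3 to 60 N. Pads are 19 mm wide; open, the fingers measure 130 mm over their backs; the gripper's body (75 mm by 190 mm) begins 47 mm behind the grasp point.
Start: joints at [-0.146, 0.342, 1.524, -0, 1.275, -0.146], TCP at [525.019, 0.019, 226.741] pointing down, gripper open.
Joint ranges: [-2.53, 2.53], [-0.77, 2.02], [0.04, 2.7], [-1, 4.14], [0.28, 2.66], [-3.11, 3.11]. Speed limits (rad/s): [2.57, 2.57, 3.14, 3.14, 3.14, 3.14].

### API

Orientations are given as [roll, pitch, yaw] about the fixed x, y, z axes, in that order (R = Rz(yaw) Ry(pitch) Rx(roll)).
In Python, from plant import bot gives the robot as it stands. The module is installed in compiled form; this text tells all that it offers.
- The arm moves only by the shell command python3 -m jog 'ROWS' [OPENING]. ROWS is JSON, a list of rows, each a list of 6 numbers: the shift along the tool's x, y, z in mm, then the turn, a rotation vector about the tool's x, y, z in rad. In form: [[dx, dy, dz, rx, ry, rz], ...]. A call has 1 to 12 rows; each row shifts and turns the commanded pose from where the row before left it, along the tool's axes as they then stand; what a row does not reach is not made up. A row lasts 1/10 s, in which the tool goes at most 50 mm and 8.59 degrees, less where a joint would pass 70% of its speed; a pose out of reach is approached as far as the arm can. A call with a gripper value outside its range is refused whole. OPENING is the opening in per cent of the stroke, from 0 (shut) to 100 (fully open), set as the call begins (- or left out, the last holds). The fingers move at their own pace and stop on an object; the grip force is fixed at half the most. Time passes only in rows, so rows that do not move let the fingers close. It gives the time, the measured TCP pose, the force, the opening and the grip force at its end, in the units of the state.
- bot.get_obs(): the state, without advancing time (a new reading comes with each control period).
- bot.capture(name): name is "scene" or "side" or "wrist"; returns the picture (420x560x3 uint8, red, green, blue); there is no depth.
- bot.camera_model(name): a dict with "fx", "fy", "cx", "cy" (pixels), "position" and "orientation" of the camera in the world; the wrist camera has in their place "T_tool_cam" (4x4, takes a point from camera to tool coordinates, whose origin is the TCP and whose axes are the flange's). Camera axes: x right, y down, z forward; pixel columns grow to the right and rows downward; lengths in mm; the calibration is good to about 2 mm. A picture is of the moment at which its call begins: read the wrist's pose just before it. camera_model takes no time and is no camera call.
- bot.close_job(): hands the job in; it is judged then, once.
Trained networks look in the newest picture that a camera, given by its name, has taken for a name from the list of things; names that differ only in an ending like _2 or _b are one class to them, and where a whole thing is asked for, a point or a joint stands for the part that bears it (a point fixed in the world has none). Each returns a list of dicts, best first, with "p" (0 to 1); they miss things now and then, are a little off and sometimes report something else, mostly with a low value. They report only what shows in the picture. A call takes as long as a camera call. They do not tell look-alikes from the thing itself.
- bot.outline_of(target, camera): "mask" (420x560 bool, what is visible of it) and "pixel" ([column, row] in pixels, amid what is visible of it).
The state is a dict: "time": time; "joint_positions": joint angles; "dq": joint speeds; "tau": joint torques, N m; "tool_pos": TCP position; "tcp_rot": TCP orientation; "contact_force": force on the tool from outside, world axes, zero at the start; "moment": the same for the moment, N m; "grip_width": finger opening in mm; "finger_force": force on a finger pad.
Only numpy, scipy, OpenCV 4.12 (cv2) and the standard library are available. Lean on these libraries where they do the work, as an engineer would, in place of code of your own. Each camera call takes 0.05 s, during which the arm holds its last target. There are 200 camera calls.

## Working session

There is one attempt and no reset: what is moved stays moved. The work goes in short steps, Python scripts to look and compute and a shell command to move; the robot and the scene stay as the last step left them, time stands still between calls to the robot, and variables do not carry over. Pictures are saved under pics/ and viewed, at most 14 in all, crops included, and the job is handed in when it is done.

```bash
mkdir -p pics
cat > h.py <<'E'
import numpy as np, cv2
from plant import bot
from scipy.spatial.transform import Rotation as R
def cam(name):
    m=bot.camera_model(name)
    if name=="wrist":
        o=bot.get_obs(); T=np.eye(4); T[:3,:3]=R.from_euler('xyz',o['tcp_rot']).as_matrix(); T[:3,3]=o['tool_pos']
        T=T@np.array(m['T_tool_cam'])
        return m,T[:3,:3],T[:3,3]
    q=np.array(m['orientation'],float)
    Rm=q if q.shape==(3,3) else (R.from_euler('xyz',q).as_matrix() if q.size==3 else R.from_quat(q).as_matrix())
    return m,Rm,np.array(m['position'])
def w(c,px,z):
    m,Rm,p=c
    d=Rm@np.array([(px[0]-m['cx'])/m['fx'],(px[1]-m['cy'])/m['fy'],1])
    return p+d*(z-p[2])/d[2]
def proj(c,P):
    m,Rm,p=c; v=Rm.T@(np.array(P)-p); return m['cx']+m['fx']*v[0]/v[2], m['cy']+m['fy']*v[1]/v[2]
def save(name,im): cv2.imwrite('pics/'+name+'.png',im[...,::-1])
E
python3 - <<'E'
from h import *
for n in("scene","side","wrist"):
    print(n,bot.camera_model(n))
    save(n+'0',bot.capture(n))
a=cv2.imread('pics/scene0.png');print(bot.get_obs())
for t in ["housing","pad","coil","clamp","bracket_left","bracket_right","tray_left","tray_right"]:
    print(t,[(round(d['p'],2),[round(float(v)) for v in d['pixel']],int(d['mask'].sum())) for d in bot.outline_of(t,"scene")])
E
```

```text
scene {'fx': 461.9465420958368, 'fy': 461.9465420958368, 'cx': 278.51132250141234, 'cy': 206.5659471150908, 'position': array([1278.0224848 ,  412.42059991,  973.33021651]), 'orientation': array([-2.38611096,  0.01245385,  2.00876526])}
side {'fx': 545.5010208817781, 'fy': 545.5010208817781, 'cx': 274.8265314091016, 'cy': 211.8908488026808, 'position': array([  420.89024191, -1104.47568686,   738.66784579]), 'orientation': array([-2.12703618e+00, -1.81651464e-03, -7.85687820e-02])}
wrist {'fx': 359.7002626997398, 'fy': 359.7002626997398, 'cx': 282.03895954314993, 'cy': 220.36294648635027, 'T_tool_cam': array([[-3.40368407e-04, -9.54938444e-01, -2.96803727e-01,
         8.04789136e+01],
       [ 9.99999925e-01, -3.80334940e-04,  7.69130313e-05,
        -7.36764504e-01],
       [-1.86332038e-04, -2.96803678e-01,  9.54938502e-01,
        -1.58681066e+02],
       [ 0.00000000e+00,  0.00000000e+00,  0.00000000e+00,
         1.00000000e+00]])}
{'time': 0.15, 'joint_positions': array([-1.46038113e-01,  3.42575060e-01,  1.52477413e+00,  2.57271609e-05,
        1.27539023e+00, -1.46010961e-01
[... 199 characters left out ...]
39485e-02,
        5.38185902e-02, -1.32920518e-04]), 'tool_pos': array([5.24709549e+02, 5.28833216e-02, 2.26206373e+02]), 'tcp_rot': array([-3.14046167e+00, -1.91188285e-04,  1.57076156e+00]), 'contact_force': array([0.60784017, 0.25588485, 0.30102917]), 'moment': array([-0.04775336,  0.01210876, -0.02002316]), 'finger_force': 0.0, 'grip_width': 92.04350279405357}
housing [(0.94, [235, 250], 3123)]
pad [(0.7, [394, 260], 2445)]
coil [(0.82, [323, 218], 275), (0.75, [443, 218], 333), (0.69, [383, 304], 448)]
clamp []
bracket_left [(0.76, [318, 294], 308), (0.49, [166, 218], 118)]
bracket_right [(0.7, [230, 173], 156)]
tray_left [(0.87, [159, 171], 1515)]
tray_right [(0.62, [397, 260], 2323)]
```

```bash
python3 -c "
import cv2
for n in('scene0','side0'):
    a=cv2.imread(f'pics/{n}.png'); cv2.imwrite(f'pics/{n}b.png',cv2.resize(a,(800,600),interpolation=cv2.INTER_CUBIC))"
```

```text
(no output)
```

View pics/scene0b.png

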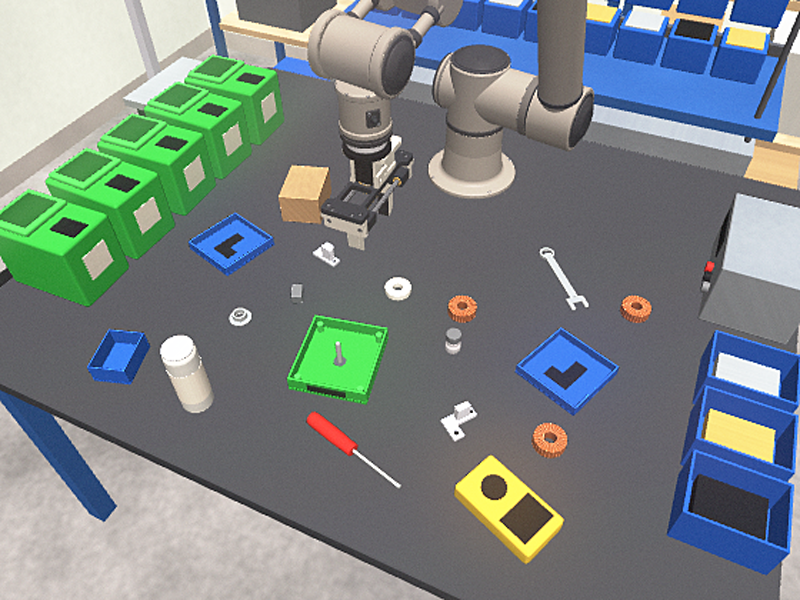

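View pics/side0b.png

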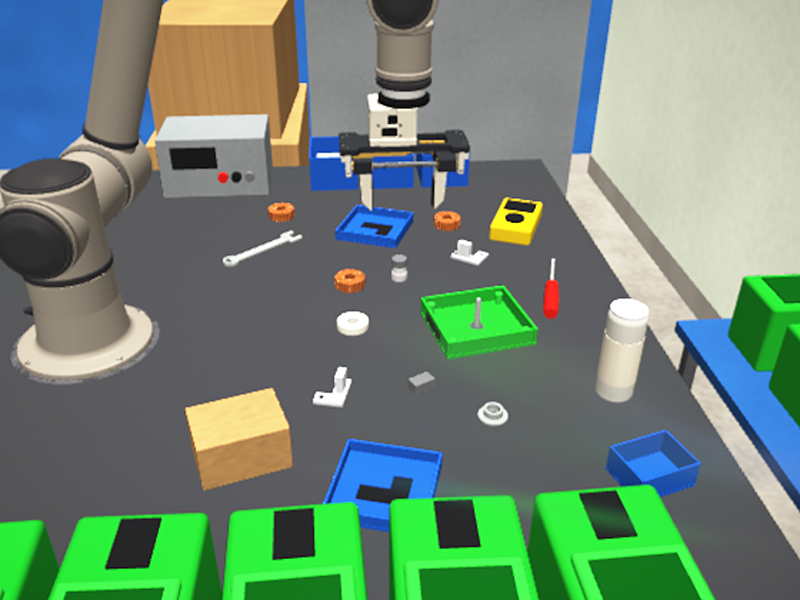

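Scene (800-scale): pad (398,288); clamp (240,316); coil-like rings at (462,308), (636,308), (550,439); brackets at (326,254), (459,420); trays at (231,243), (567,369); housing at (338,358). Next I locate them and rectify the view from above to judge the hands.

Run:
```python
from h import *
sc=0.7
tri={}
guess={'pad':((398,288),(352,323),7),'clamp':((240,316),(492,413),8),'coilA':((462,308),(350,280),10),'coilB':((636,308),(281,212),10),'coilC':((550,439),(447,220),10),
'brkA':((326,248),(340,385),20),'brkB':((462,412),(463,247),20),'trayA':((231,243),(383,484),10),'trayB':((567,369),(375,226),10),'hous':((338,345),(478,300),50)}
cs,cd=cam('scene'),cam('side')
for k,(a,b,z) in guess.items():
    print(k,np.round(w(cs,np.array(a)*sc,z)[:2]),np.round(w(cd,np.array(b)*sc,z)[:2]))
def rect(n,c,z):
    H=[];
    W=[(250,-450),(250,350),(900,350),(900,-450)]
    src=np.float32([proj(c,(x,y,z)) for x,y in W]); dst=np.float32([((400-y)*.9,(900-x)*.9) for x,y in W])
    return cv2.warpPerspective(cv2.imread(f'pics/{n}0.png'),cv2.getPerspectiveTransform(src,dst),(790,590),flags=cv2.INTER_CUBIC)
cv2.imwrite('pics/rect.png',rect('scene',cs,5));
```

```text
pad [441.   7.] [440.   8.]
clamp [ 638. -242.] [ 634. -245.]
coilA [441. 146.] [442. 149.]
coilB [300. 456.] [301. 455.]
coilC [654. 385.] [656. 389.]
brkA [ 408. -177.] [ 416. -178.]
brkB [672. 236.] [668. 245.]
trayA [ 470. -380.] [ 467. -376.]
trayB [501. 373.] [501. 371.]
hous [651. -13.] [653.  -3.]
```

View pics/rect.png

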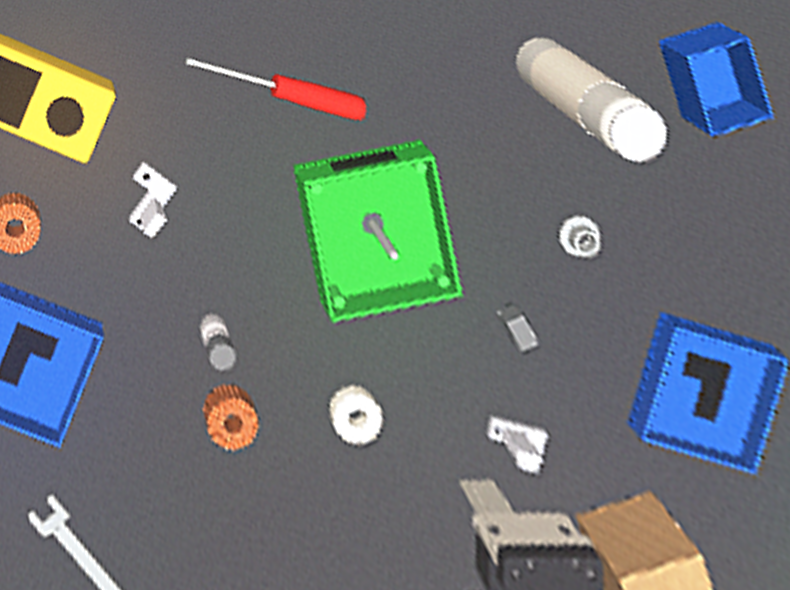

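Run:
```python
from h import *
out=[]
for n in('scene','side'):
    c=cam(n); row=[]
    for (x,y,z) in [(412,-178,6),(670,240,6),(501,372,4),(442,147,10)]:
        h=50 if z==6 else (75 if z==4 else 45)
        W=[(x-h,y-h),(x-h,y+h),(x+h,y+h),(x+h,y-h)]
        src=np.float32([proj(c,(a,b,z)) for a,b in W]); dst=np.float32([(198,198),(0,198),(0,0),(198,0)])
        row.append(cv2.warpPerspective(cv2.imread(f'pics/{n}0.png'),cv2.getPerspectiveTransform(src,dst),(198,198),flags=cv2.INTER_CUBIC))
    out.append(np.hstack(row))
cv2.imwrite('pics/crop1.png',np.vstack(out))
```

```text
(no output)
```

View pics/crop1.png

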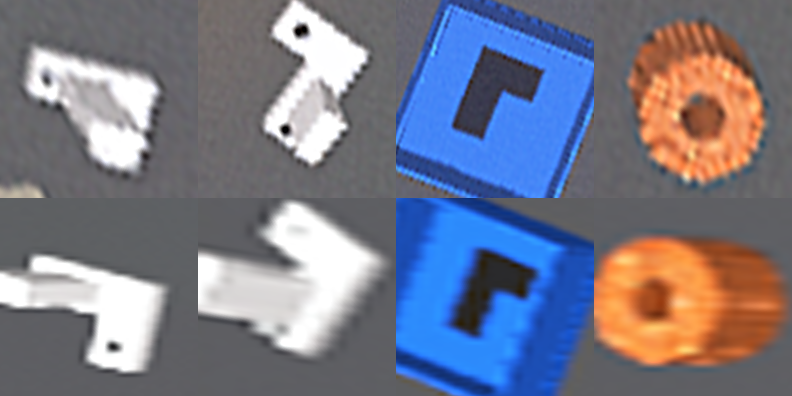

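Trays: (567,369) has toe right of its toe-end direction → tray_right at ≈(501,372); the other is tray_left at ≈(469,-378). Bracket at (670,240) is the left hand one, the one at (412,-178) the right hand one. Coils: A (462,308) y≈147, B (636,308) y≈456, C (550,439) y≈387: A is farthest to the robot's right (smallest y), confirmed as a wound ring in the crop (4th column).

```bash
cat >> h.py <<'E'
def look(names,zs,fn=None,view="wrist"):
    c=cam(view); im=bot.capture(view)
    if fn: save(fn,im)
    for t,z in zip(names,zs):
        for d in bot.outline_of(t,view)[:3]:
            m=d['mask'].astype(np.uint8); cn,_=cv2.findContours(m,cv2.RETR_EXTERNAL,cv2.CHAIN_APPROX_NONE); k=max(cn,key=cv2.contourArea)
            P=np.float32([w(c,p[0],z)[:2] for p in k]); (r,s,a)=cv2.minAreaRect(P); ce,rad=cv2.minEnclosingCircle(P)
            print(t,round(d['p'],2),np.round(d['pixel']),'rect c',np.round(r,1),np.round(s,1),round(a,1),'circ',np.round(ce,1),round(rad,1))
    return c,im
E
python3 - <<'E'
from h import *
look(["pad","housing","coil","bracket_right"],[14,32,20,36],"w1")
E
```

```text
pad 0.57 [200. 180.] rect c [442.5   8.9] [55.3 52.5] 44.3 circ [442.8   8.6] 27.9
housing 0.86 [407. 197.] rect c [649.8 -10.2] [157.8 149.2] 11.5 circ [650.1  -9.9] 105.1
coil 0.55 [187.  34.] rect c [443.5 145. ] [56.2 57.3] 90.0 circ [443.4 145.4] 30.3
bracket_right 0.49 [199. 311.] rect c [ 430.5 -130.8] [15.9 18. ] 75.8 circ [ 430. -131.] 10.6
```

View pics/wrist0.png

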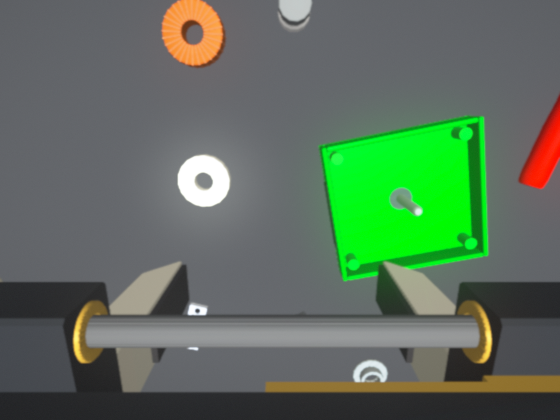

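The wrist picture shows pad (203,181), coil A (193,32), housing with bolt base (401,199) and tip (418,210), part of the right bracket (197,310) and the clamp (370,374).

Run:
```python
from h import *
c=cam('wrist'); im=cv2.imread('pics/w1.png'); s=cam('scene'); d=cam('side')
print('bolt',w(c,(418,210),58),w(c,(401,199),5), w(s,(334*.7+.0,0),0)[0]*0)
# sub-pixel: pad hole & coil hole dark blobs
g=cv2.cvtColor(im,cv2.COLOR_BGR2GRAY)
wh=(im.min(2)>170).astype(np.uint8); n,l,st,ce=cv2.connectedComponentsWithStats(wh)
for i in range(1,n):
    if st[i,4]>200: print('white',st[i],np.round(ce[i]),np.round(w(c,ce[i],14)[:2],1))
b=im.astype(int); o=((b[...,2]>150)&(b[...,0]<90)&(b[...,1]>50)).astype(np.uint8); n,l,st,ce=cv2.connectedComponentsWithStats(o)
for i in range(1,n):
    if st[i,4]>300: print('or',st[i],np.round(ce[i]),np.round(w(c,ce[i],20)[:2],1))
cr=cv2.resize(im[90:290,310:500],None,fx=3,fy=3,interpolation=cv2.INTER_CUBIC)
# bolt tip in scene/side by local crop
cr2=[cv2.resize(cv2.imread(f'pics/{n}0.png')[y-30:y+30,x-30:x+30],(390,390),interpolation=cv2.INTER_CUBIC) for n,x,y in(('scene',236,248),('side',334,218))]
cv2.imwrite('pics/bolt.png',np.hstack(cr2))
```

```text
bolt [652.78509976 -11.05602836  58.        ] [653.7101696  -13.45307101   5.        ] -0.0
white [279   0  31  20 516] [294.   8.] [535.3 168. ]
white [ 177  155   53   52 1946] [203. 180.] [441.5   9. ]
white [353 360  34  22 411] [369. 370.] [ 632.7 -230. ]
or [ 161    0   62   66 2349] [191.  32.] [441.3 147.6]
or [ 73 305  15  58 315] [ 79. 336.] [ 284.9 -175.5]
```

View pics/bolt.png

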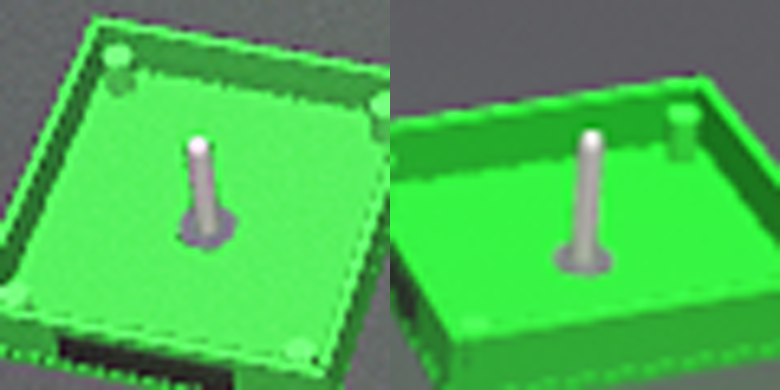

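```bash
python3 - <<'E'
from h import *
print(w(cam('scene'),(236.5,239.8),58),w(cam('side'),(334.8,208.8),58))
E
python3 -m jog '[[3,-27,20,0,0,0],[3,-28,40,0,0,0],[3,-28,40,0,0,0],[0,0,40,0,0,0],[0,0,40,0,0,0],[0,0,0,0,0,0],[0,0,0,0,0,0]]' 100
```

```text
[651.9483255  -11.80999224  58.        ] [651.83042481 -10.03109069  58.        ]
time: 1.5
tool_pos: [442.2, 9.0, 47.1]
tcp_rot: [-3.141, -0.0, 1.571]
contact_force: [-0.5, 0.5, 0.8]
grip_width: 91.8
finger_force: 0.0
```

```bash
python3 -m jog '[[0,0,22,0,0,0],[0,0,21,0,0,0],[0,0,0,0,0,0]]'
python3 -m jog '[[0,0,0,0,0,0],[0,0,0,0,0,0],[0,0,0,0,0,0],[0,0,0,0,0,0],[0,0,0,0,0,0],[0,0,0,0,0,0]]' 40
```

```text
time: 1.8
tool_pos: [442.5, 9.0, 4.2]
tcp_rot: [3.141, 0.0, 1.571]
contact_force: [-0.4, -0.2, -0.1]
grip_width: 91.5
finger_force: 0.0
time: 2.4
tool_pos: [442.3, 9.0, 4.1]
tcp_rot: [3.141, 0.0, 1.571]
contact_force: [-1.0, 0.3, 4.8]
grip_width: 53.0
finger_force: 30.0
```

```bash
python3 -m jog '[[0,0,-30,0,0,0],[0,0,-30,0,0,0],[0,0,-35,0,0,0],[-2,20,0,0,0,0],[-4,40,0,0,0,0],[-4,40,0,0,0,0],[-4,40,0,0,0,0],[-4,40,0,0,0,0],[-2,20,0,0,0,0],[0,10,0,0,0,0],[0,0,0,0,0,0],[0,0,0,0,0,0]]'
python3 - <<'E'
from h import *
c=cam('wrist');im=bot.capture('wrist');save('w2',cv2.resize(im,None,fx=1,fy=1))
E
```

```text
time: 3.6
tool_pos: [651.2, -10.8, 98.1]
tcp_rot: [-3.14, -0.0, 1.571]
contact_force: [-0.3, 0.5, -0.8]
grip_width: 53.1
finger_force: 30.0
```

View pics/w2.png

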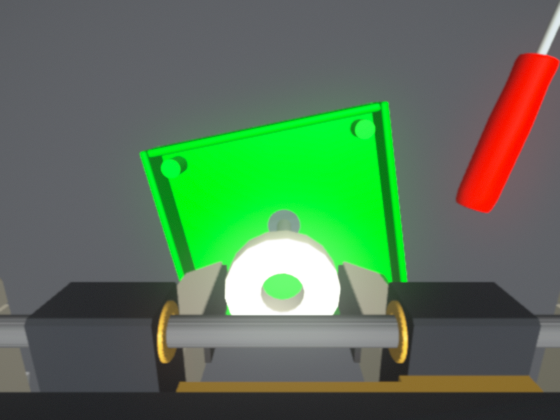

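The pad is held with its hole at (282,288); bolt foot at (285,222).

Run:
```python
from h import *
c=cam('wrist');im=cv2.imread('pics/w2.png')
wh=(im.min(2)>200).astype(np.uint8); n,l,st,ce=cv2.connectedComponentsWithStats(wh); i=1+np.argmax(st[1:,4]); x,y,ww,h,_=st[i]
print(st[i],[w(c,(x+ww/2,v),108)[:2] for v in (y,y+h/2)]); print('hole',w(c,(282,287),107)); print('foot',w(c,(284.5,222),5))
o=bot.get_obs();print(o['tool_pos'])
```

```text
[ 225  238  115   77 6193] [array([650.60436489,  15.16143022]), array([650.60772949,  -3.51149684])]
hole [650.37706541  -9.35908368 107.        ]
foot [652.08705879  -9.95659219   5.        ]
[651.11959886 -10.84200439  98.39093744]
```

```bash
python3 -m jog '[[0,1,20,0,0,0],[0,0,25,0,0,0],[0,0,20,0,0,0],[0,0,10,0,0,0],[0,0,6,0,0,0],[0,0,0,0,0,0]]'
python3 -m jog '[[0,0,3,0,0,0],[0,0,3,0,0,0],[0,0,1.5,0,0,0],[0,0,0,0,0,0]]'
```

```text
time: 4.25
tool_pos: [652.8, -10.9, 17.7]
tcp_rot: [-3.141, -0.0, 1.571]
contact_force: [0.1, -0.1, -0.9]
grip_width: 53.3
finger_force: 30.0
time: 4.65
tool_pos: [653.0, -11.0, 10.3]
tcp_rot: [3.141, -0.0, 1.571]
contact_force: [0.2, -0.0, -0.4]
grip_width: 52.8
finger_force: 30.0
```

```bash
python3 -m jog '[[0,0,1,0,0,0],[0,0,0.7,0,0,0],[0,0,0,0,0,0]]'
python3 -m jog '[[0,0,0,0,0,0],[0,0,0,0,0,0],[0,0,0,0,0,0],[0,0,0,0,0,0]]' 78
```

```text
time: 4.95
tool_pos: [653.2, -11.0, 9.1]
tcp_rot: [3.141, 0.0, 1.571]
contact_force: [-1.2, -0.1, 3.3]
grip_width: 53.2
finger_force: 30.0
time: 5.35
tool_pos: [653.0, -11.0, 8.3]
tcp_rot: [-3.141, -0.0, 1.571]
contact_force: [-1.0, 0.2, 0.1]
grip_width: 71.2
finger_force: 0.0
```

```bash
python3 -m jog '[[0,0,-30,0,0,0],[0,0,-40,0,0,0],[0,0,-30,0,0,0],[23,-30,0,0,0,0],[23,-30,0,0,0,0],[23,-30,0,0,0,0],[22,-30,0,0,0,0],[22,-30,0,0,0,0],[22,-30,0,0,0,0],[22,-31,0,0,0,0],[0,0,0,0,0,0]]' 100
python3 - <<'E'
from h import *
print(bot.get_obs()['tool_pos'])
c,im=look(["coil"],[20],"w3")
b=im.astype(int); o=((b[...,0]>130)&(b[...,2]<90)&(b[...,1]<150)).astype(np.uint8); n,l,st,ce=cv2.connectedComponentsWithStats(o)
i=1+np.argmax(st[1:,4]);x,y,ww,h,_=st[i];print(st[i],w(c,(x+ww/2,y),18)[:2]-[0,28])
E
```

```text
time: 6.45
tool_pos: [438.1, 147.8, 108.4]
tcp_rot: [-3.138, -0.0, 1.574]
contact_force: [0.7, -1.2, 0.7]
grip_width: 91.7
finger_force: 0.0
[438.06038617 147.79016944 108.39168971]
coil 0.92 [292. 233.] rect c [441.  148.7] [56.3 58.6] 18.1 circ [441.4 149.2] 29.8
[266 375 294  17 668] [546.86095759 -12.07961303]
```

```bash
python3 -m jog '[[0,0,30,0,0,0],[0,0,40,0,0,0],[0,0,23,0,0,0],[0,0,10,0,0,0],[0,0,0,0,0,0]]'
python3 -m jog '[[0,0,0,0,0,0],[0,0,0,0,0,0],[0,0,0,0,0,0],[0,0,0,0,0,0],[0,0,0,0,0,0],[0,0,0,0,0,0]]' 40
```

```text
time: 7.05
tool_pos: [442.4, 145.4, 4.5]
tcp_rot: [-3.14, 0.0, 1.57]
contact_force: [-1.3, 0.2, -0.2]
grip_width: 91.8
finger_force: 0.0
time: 7.65
tool_pos: [442.1, 146.1, 6.0]
tcp_rot: [3.141, -0.0, 1.571]
contact_force: [-1.9, -0.0, 4.9]
grip_width: 55.4
finger_force: 30.0
```

```bash
python3 -m jog '[[0,0,-30,0,0,0],[0,0,-40,0,0,0],[0,0,-40,0,0,0],[-22,30,0,0,0,0],[-22,30,0,0,0,0],[-22,30,0,0,0,0],[-23,30,0,0,0,0],[-23,30,0,0,0,0],[-23,30,0,0,0,0],[-23,30,0,0,0,0],[0,0,0,0,0,0],[0,0,0,0,0,0]]'
python3 - <<'E'
from h import *
c=cam('wrist');im=bot.capture('wrist');save('w4',im);print(bot.get_obs()['tool_pos'])
look(["coil","pad"],[128,19])
E
```

```text
time: 8.85
tool_pos: [651.2, -12.4, 113.7]
tcp_rot: [-3.138, -0.001, 1.57]
contact_force: [-1.4, -0.0, -3.6]
grip_width: 55.2
finger_force: 30.0
[650.71943141 -11.67785563 114.04581061]
coil 0.92 [281. 274.] rect c [650.    0.7] [55.1 44.6] 1.1 circ [649.8  -6.3] 29.5
pad 0.74 [288. 206.] rect c [653.1  -0.7] [34.6 51.9] 87.2 circ [652.6  -9.5] 26.6
```

View pics/w4.png

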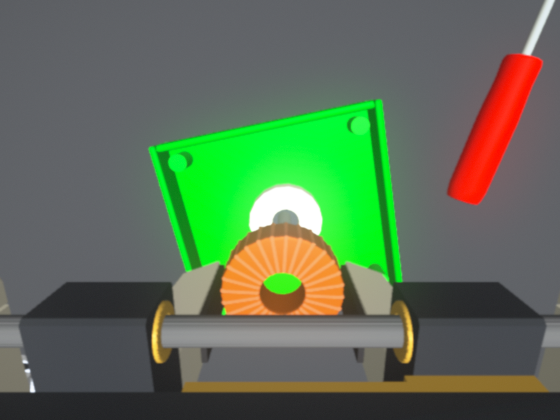

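Run:
```python
from h import *
c=cam('wrist');print(bot.get_obs()['tool_pos'])
for p in [(283,272),(283,312),(283,292),(261,292),(305,292),(283,224)]: print(p,w(c,p,129)[:2])
print('bolt tip/pad top',w(c,(285,185),19)[:2],w(c,(286,213),58))
```

```text
[651.07636244 -11.03858735 115.32349899]
(283, 272) [6.50772475e+02 4.73475076e-01]
(283, 312) [650.80216541 -19.62396325]
(283, 292) [650.78704708  -9.39030738]
(261, 292) [640.88623688  -9.40254163]
(305, 292) [660.68648716  -9.37807482]
(283, 224) [650.73956209  22.75247511]
bolt tip/pad top [652.35819055  16.88425483] [652.74647045   7.13763595  58.        ]
```

```bash
python3 -m jog '[[-2.5,1.5,20,0,0,0],[0,0,20,0,0,0],[0,0,10,0,0,0],[0,0,0,0,0,0]]'
python3 -m jog '[[0,0,5,0,0,0],[0,0,10,0,0,0],[0,0,10,0,0,0],[0,0,6,0,0,0],[0,0,0,0,0,0]]'
```

```text
time: 9.45
tool_pos: [652.1, -13.8, 64.1]
tcp_rot: [-3.138, -0.0, 1.572]
contact_force: [0.1, -0.4, -4.8]
grip_width: 55.6
finger_force: 30.0
time: 9.95
tool_pos: [652.7, -14.4, 33.1]
tcp_rot: [-3.139, -0.0, 1.571]
contact_force: [0.1, -0.3, -5.1]
grip_width: 55.4
finger_force: 30.0
```

```bash
python3 -m jog '[[0,0,3,0,0,0],[0,0,3,0,0,0],[0,0,1,0,0,0],[0,0,1,0,0,0],[0,0,0,0,0,0]]'
```

```text
time: 10.45
tool_pos: [653.5, -14.5, 26.5]
tcp_rot: [3.142, 0.0, 1.571]
contact_force: [0.6, -0.6, -5.0]
grip_width: 55.6
finger_force: 30.0
```

```bash
python3 -m jog '[[0,0,1,0,0,0],[0,0,1,0,0,0],[0,0,0,0,0,0]]'; python3 -m jog '[[0,0,0.7,0,0,0],[0,0,0,0,0,0]]'
```

```text
time: 10.75
tool_pos: [653.7, -14.5, 25.1]
tcp_rot: [3.141, 0.0, 1.571]
contact_force: [-1.4, -0.3, -0.7]
grip_width: 55.7
finger_force: 30.0
time: 10.95
tool_pos: [653.7, -14.5, 25.0]
tcp_rot: [3.141, 0.0, 1.571]
contact_force: [-2.9, 0.9, 5.1]
grip_width: 55.5
finger_force: 30.0
```

```bash
python3 -m jog '[[0,0,0,0,0,0],[0,0,0,0,0,0],[0,0,0,0,0,0],[0,0,0,0,0,0]]' 80
python3 -m jog '[[0,0,-30,0,0,0],[0,0,-40,0,0,0],[0,0,-25,0,0,0],[-33,-2,0,0,0,0],[-33,-2,0,0,0,0],[-33,-2,0,0,0,0],[-33,-2,0,0,0,0],[-33,-3,0,0,0,0],[-33,-3,0,0,0,0],[-32,-3,0,0,0,0],[0,0,0,0,0,0],[0,0,0,0,0,0]]'
python3 - <<'E'
from h import *
c,im=look(["clamp"],[16],"w5");print(bot.get_obs()['tool_pos'])
look(["clamp"],[5],None)
print([ (d['p'],d['pixel']) for d in [] ])
E
```

```text
time: 11.35
tool_pos: [653.7, -14.5, 23.7]
tcp_rot: [3.141, 0.0, 1.571]
contact_force: [-0.0, 0.7, -0.1]
grip_width: 73.0
finger_force: 0.0
time: 12.55
tool_pos: [636.3, -245.0, 118.5]
tcp_rot: [-3.141, -0.001, 1.569]
contact_force: [-0.5, 0.6, -0.1]
grip_width: 73.7
finger_force: 0.0
clamp 0.73 [280. 206.] rect c [ 635.9 -239.6] [40.5 41.5] 18.9 circ [ 636.  -239.4] 21.1
[ 636.64256646 -243.42418195  118.70044115]
clamp 0.79 [275. 205.] rect c [ 635.8 -242.4] [42.8 43.5] 1.3 circ [ 635.9 -242.8] 22.3
[]
```

View pics/w5.png

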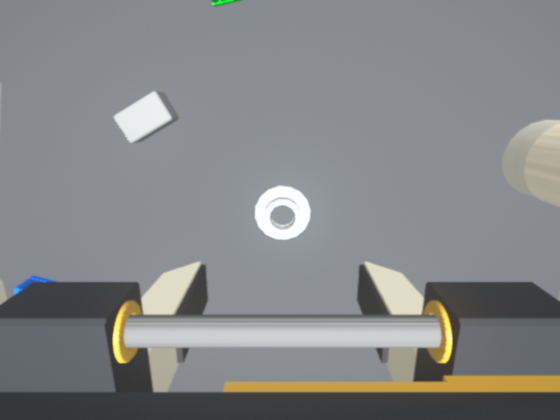

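Run:
```python
from h import *
s,d=cam('scene'),cam('side')
print(w(s,(194*.7,405*.7),0),w(d,(617*.7,392*.7),0))
for z in(80,100,120,140): print(z,w(s,(181*.7,346*.7),z)[:2],w(d,(629*.7,308*.7),z)[:2])
print(bot.get_obs()['tool_pos'])
```

```text
[ 8.41789670e+02 -2.01404395e+02  1.13686838e-13] [ 834.79567821 -201.67018307    0.        ]
80 [ 787.36632003 -247.06056551] [877.62552582 -92.59137239]
100 [ 798.35119786 -232.2960103 ] [ 863.75707036 -123.3165496 ]
120 [ 809.3360757  -217.53145508] [ 849.88861491 -154.04172682]
140 [ 820.32095354 -202.76689986] [ 836.02015946 -184.76690404]
[ 636.80796254 -243.1052651   118.87452535]
```

Clamp at (282,213) in the wrist picture, under the gripper; the bottle's near edge is at x≈795, clear of the gripper (731).

```bash
python3 -m jog '[[0.5,-1,30,0,0,0],[0,0,40,0,0,0],[0,0,25,0,0,0],[0,0,10,0,0,0],[0,0,6,0,0,0],[0,0,0,0,0,0]]'
python3 -m jog '[[0,0,0,0,0,0],[0,0,0,0,0,0],[0,0,0,0,0,0],[0,0,0,0,0,0],[0,0,0,0,0,0],[0,0,0,0,0,0]]' 15
```

```text
time: 13.35
tool_pos: [636.0, -243.7, 8.3]
tcp_rot: [3.141, 0.0, 1.571]
contact_force: [0.1, 0.0, 0.2]
grip_width: 73.1
finger_force: 0.0
time: 13.95
tool_pos: [635.6, -244.0, 8.0]
tcp_rot: [3.141, 0.0, 1.571]
contact_force: [1.1, 0.3, -0.5]
grip_width: 29.8
finger_force: 0.8
```

```bash
python3 -m jog '[[0,0,0,0,0,0],[0,0,0,0,0,0],[0,0,-15,0,0,0],[0,0,-30,0,0,0],[0,0,-35,0,0,0],[0,0,-30,0,0,0],[0,0,0,0,0,0]]'
python3 -m jog '[[33,2,0,0,0,0],[33,2,0,0,0,0],[33,2,0,0,0,0],[33,2,0,0,0,0],[33,3,0,0,0,0],[33,3,0,0,0,0],[33,3,0,0,0,0],[0,0,0,0,0,0],[0,0,0,0,0,0]]'
python3 - <<'E'
from h import *
c,im=look(["clamp","coil"],[126,39],"w6");print(bot.get_obs()['tool_pos'])
E
```

```text
time: 14.65
tool_pos: [638.1, -245.2, 124.4]
tcp_rot: [3.132, 0.005, 1.571]
contact_force: [0.2, -0.2, -1.0]
grip_width: 26.9
finger_force: 30.0
time: 15.55
tool_pos: [652.1, -12.2, 117.5]
tcp_rot: [-3.141, 0.0, 1.573]
contact_force: [0.4, 0.1, -1.1]
grip_width: 26.8
finger_force: 30.0
clamp 0.63 [286. 182.] rect c [650.5  23.5] [95.7 81.1] 10.9 circ [651.1  23.1] 61.3
clamp 0.57 [281. 265.] rect c [649.7  -4.7] [40.9 35.5] 77.5 circ [651.1  -4.8] 20.6
coil 0.97 [287. 216.] rect c [654.1  -4.2] [43.7 56. ] 86.5 circ [653.3 -10.8] 29.0
coil 0.18 [288. 186.] rect c [651.3  16.1] [36.   9.4] 3.5 circ [651.6  12.1] 18.0
[652.33231576 -14.10191399 117.64758316]
```

View pics/w6.png

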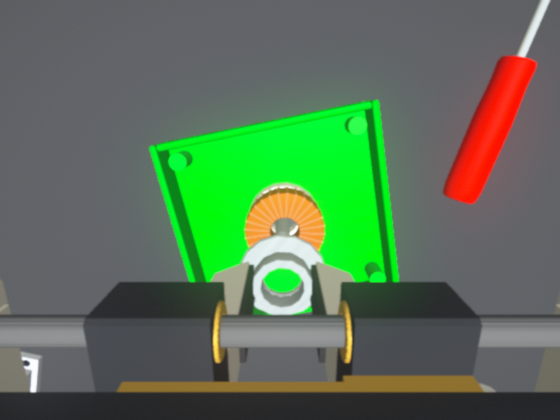

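Run:
```python
from h import *
c=cam('wrist');print(bot.get_obs()['tool_pos'])
for p in [(283,265),(283,300),(263,282),(302,282),(283,252),(283,312)]: print(p,w(c,p,125.6)[:2])
print('flange top edge',w(c,(283,236),114.6)[:2])
im=cv2.imread('pics/w6.png')[200:330,190:380]; cv2.imwrite('pics/w6c.png',cv2.resize(im,None,fx=4,fy=4,interpolation=cv2.INTER_CUBIC))
```

```text
[652.33231576 -14.10191399 117.64758316]
(283, 265) [652.05744649  -1.80341591]
(283, 300) [652.0444841  -19.77028111]
(263, 282) [642.78116878 -10.37369118]
(302, 282) [660.8575991  -10.39902156]
(283, 252) [652.0620556    4.58517398]
(283, 312) [652.03984366 -26.20228783]
flange top edge [652.09033869   8.29458566]
```

View pics/w6c.png

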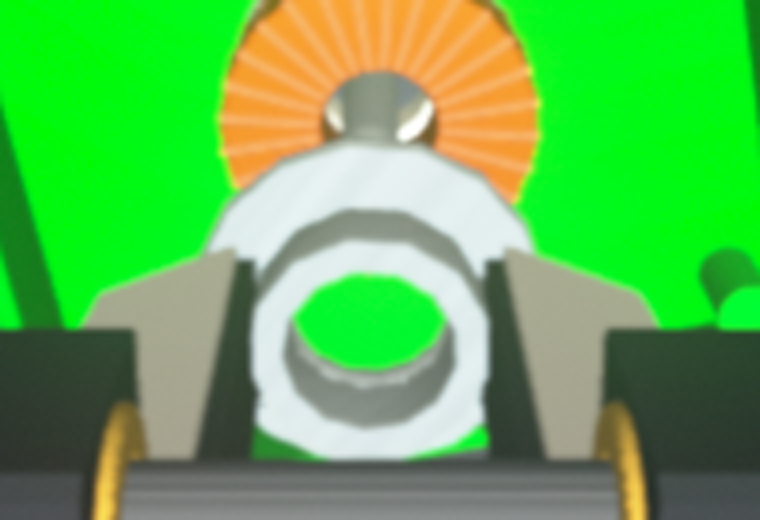

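```bash
python3 -m jog '[[2,0,15,0,0,0],[0,0,20,0,0,0],[0,0,7,0,0,0],[0,0,0,0,0,0],[0,0,0,0,0,0]]'
python3 - <<'E'
from h import *
bot.capture('scene')
for _ in range(3): print(bot.get_obs()['tool_pos']); bot.capture('side')
E
```

```text
time: 16.2
tool_pos: [652.9, -11.6, 76.5]
tcp_rot: [3.141, 0.0, 1.57]
contact_force: [0.4, 0.2, -1.4]
grip_width: 27.8
finger_force: 30.0
[653.14896163 -11.45863272  76.84602341]
[653.20363285 -11.34891671  76.97598585]
[653.13414826 -11.23537621  76.92056626]
```

```bash
python3 -m jog '[[0,-0.5,6,0,0,0],[0,0,6,0,0,0],[0,0,6,0,0,0],[0,0,0,0,0,0]]'
python3 -m jog '[[0,0,5,0,0,0],[0,0,3,0,0,0],[0,0,2,0,0,0],[0,0,0,0,0,0]]'
```

```text
time: 16.8
tool_pos: [651.2, -10.8, 56.3]
tcp_rot: [-3.139, -0.0, 1.571]
contact_force: [0.0, 0.5, 0.3]
grip_width: 27.2
finger_force: 30.0
time: 17.2
tool_pos: [651.8, -11.0, 47.5]
tcp_rot: [-3.141, -0.0, 1.571]
contact_force: [0.1, 0.1, -2.0]
grip_width: 27.4
finger_force: 30.0
```

```bash
python3 -m jog '[[0,0,0.7,0,0,0],[0,0,0.6,0,0,0],[0,0,0,0,0,0]]'
```

```text
time: 17.5
tool_pos: [652.2, -11.0, 46.9]
tcp_rot: [3.141, 0.0, 1.571]
contact_force: [-0.5, -0.2, 0.7]
grip_width: 27.0
finger_force: 30.0
```

```bash
python3 -m jog '[[0,0,0.7,0,0,0],[0,0,0,0,0,0]]'; python3 -m jog '[[0,0,0,0,0,0],[0,0,0,0,0,0],[0,0,0,0,0,0],[0,0,0,0,0,0]]' 60
python3 -m jog '[[0,0,-30,0,0,0],[0,0,-40,0,0,0],[0,0,-40,0,0,0],[0,0,-20,0,0,0],[40,0,0,0,0,0],[40,0,0,0,0,0],[40,0,0,0,0,0],[40,0,0,0,0,0],[40,0,0,0,0,0],[20,5,0,0,0,0],[0,0,0,0,0,0],[0,0,0,0,0,0]]'
python3 - <<'E'
from h import *
c,im=look(["bracket_left"],[36],"w7");print(bot.get_obs()['tool_pos'])
s=bot.capture('scene')
a=cv2.resize(im[100:310,130:430],(400,280),interpolation=cv2.INTER_CUBIC); b=cv2.resize(s[200:300,180:290],(308,280),interpolation=cv2.INTER_CUBIC)
save('m7',np.hstack([a,b]))
E
```

```text
time: 17.7
tool_pos: [652.2, -11.0, 46.9]
tcp_rot: [3.141, 0.0, 1.571]
contact_force: [-2.2, 0.4, 5.2]
grip_width: 27.2
finger_force: 30.0
time: 18.1
tool_pos: [652.0, -11.0, 45.7]
tcp_rot: [-3.142, -0.0, 1.571]
contact_force: [-0.6, -0.2, -0.4]
grip_width: 53.2
finger_force: 0.0
time: 19.3
tool_pos: [656.9, 209.0, 175.4]
tcp_rot: [-3.141, 0.001, 1.572]
contact_force: [-0.7, -1.0, -0.5]
grip_width: 55.1
finger_force: 0.0
bracket_left 0.58 [312. 171.] rect c [678.9 245.5] [40.6 55.7] 53.4 circ [678.8 245.3] 32.8
[657.04878473 207.71738084 175.69269045]
```

View pics/m7.png

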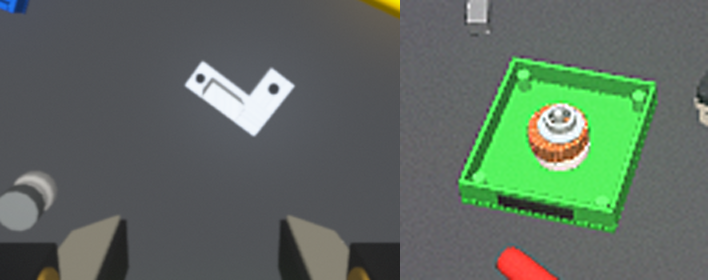

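Stack in the housing looks right (scene crop: clamp on coil on pad round the bolt). The left bracket shows at (312,171) in the wrist picture. Now fit its pose.

```bash
cat >> h.py <<'E'
from scipy.optimize import minimize
def fitbr(c,mask,hand,x0,y0,dbg=None):
    def render(p):
        m=np.zeros((420,560),np.uint8); C,S=np.cos(p[2]),np.sin(p[2])
        for boxs,z0,z1 in (((-24,36,-10,10),0,6),((16,36,-10,34),0,6),((-13,13,-6,6),0,36)):
            xa,xb,ya,yb=boxs; pts=[]
            for z in(z0,z1):
                for a in(xa,xb):
                    for b in(ya*hand,yb*hand): pts.append(proj(c,(p[0]+C*a-S*b,p[1]+S*a+C*b,z)))
            cv2.fillConvexPoly(m,np.int32(np.round(cv2.convexHull(np.float32(pts))*16)),1,shift=4)
        return m
    def f(p):
        m=render(p); return 1-(m&mask).sum()/(m|mask).sum()
    best=None
    for y in np.arange(0,6.28,.26):
        r=minimize(f,(x0,y0,y),method='Nelder-Mead',options=dict(initial_simplex=[(x0,y0,y),(x0+10,y0,y),(x0,y0+10,y),(x0,y0,y+.3)],maxiter=120))
        if best is None or r.fun<best.fun: best=r
    print('hand',hand,'IoU',1-best.fun,'x,y',best.x[:2],'yaw',np.degrees(best.x[2]))
    return best.x
E
python3 - <<'E'
from h import *
c=cam('wrist'); print(bot.get_obs()['tool_pos'])
d=bot.outline_of('bracket_left','wrist') 
c2,im=look([],[])
wh=(im.min(2)>120).astype(np.uint8); n,l=cv2.connectedComponents(wh)
lab=np.bincount(l[150:200,270:350][l[150:200,270:350]>0]).argmax(); m=(l==lab).astype(np.uint8); print(m.sum())
for h in(1,-1): fitbr(c2,m,h,672,243)
E
```

```text
[657.13712045 207.54906702 175.83752183]
2168
hand 1 IoU 0.945413870246085 x,y [669.10512802 235.18673781] yaw 323.30233440927975
hand -1 IoU 0.670814479638009 x,y [693.80476875 233.72386798] yaw 206.75246882659928
```

```bash
python3 -m jog '[[13.8,6,0,0,0,0],[13.8,6,0,0,0,0],[0,0,10,0,0,-0.13],[0,0,15,0,0,-0.13],[0,0,20,0,0,-0.13],[0,0,20,0,0,-0.13],[0,0,20,0,0,-0.13],[0,0,20,0,0,-0.14],[0,0,20,0,0,-0.14],[0,0,0,0,0,0],[0,0,0,0,0,0]]'
python3 - <<'E'
from h import *
print(bot.get_obs()['joint_positions'])
c2,im=look([],[]); save('w8',im)
wh=(im.min(2)>130).astype(np.uint8); n,l,st,ce=cv2.connectedComponentsWithStats(wh)
q=proj(c2,(669,235,6)); print(q,[ (st[i].tolist()) for i in range(1,n) if st[i,4]>300])
E
```

```text
time: 20.65
tool_pos: [669.3, 236.1, 51.2]
tcp_rot: [-3.142, -0.0, 2.496]
contact_force: [0.1, -0.4, 1.1]
grip_width: 55.1
finger_force: 0.0
[ 2.31243205e-01  8.35688066e-01  1.14262103e+00 -5.44337380e-05
  1.16334615e+00 -6.94192556e-01]
(np.float64(281.22069354115683), np.float64(248.81140948762365)) [[0, 9, 560, 306, 102417], [460, 53, 48, 33, 442], [162, 318, 241, 64, 12669], [0, 322, 30, 70, 1653], [540, 322, 20, 27, 455]]
```

```bash
python3 -m jog '[[0,0,20,0,0,0],[0,0,14,0,0,0],[0,0,6,0,0,0],[0,0,0,0,0,0]]'
python3 -m jog '[[0,0,0,0,0,0],[0,0,0,0,0,0],[0,0,0,0,0,0],[0,0,0,0,0,0],[0,0,0,0,0,0],[0,0,0,0,0,0],[0,0,0,0,0,0]]' 0
```

```text
time: 21.1
tool_pos: [668.6, 236.5, 10.1]
tcp_rot: [-3.14, -0.001, 2.5]
contact_force: [-0.8, 1.0, -0.5]
grip_width: 55.1
finger_force: 0.0
time: 21.8
tool_pos: [669.1, 236.6, 11.0]
tcp_rot: [3.141, 0.0, 2.501]
contact_force: [-0.9, -0.3, 1.0]
grip_width: 11.6
finger_force: 30.0
```

```bash
python3 -m jog '[[0,0,-30,0,0,0],[0,0,-40,0,0,0],[0,0,-40,0,0,0],[0,0,-10,0,0,0],[-9,-27,0,0,0,0],[-12,-36,0,0,0,0],[-12,-36,0,0,0,0],[-12,-36,0,0,0,0],[-12,-36,0,0,0,0],[-12,-36,0,0,0,0],[0,0,0,0,0,0]]'
python3 - <<'E'
from h import *
for v in("scene","side"):
    look(["tray_left","tray_right"],[22,22],v+'9',v)
E
```

```text
time: 22.9
tool_pos: [599.0, 25.4, 130.1]
tcp_rot: [-3.139, -0.001, 2.497]
contact_force: [-1.5, 1.5, -1.2]
grip_width: 12.1
finger_force: 30.0
tray_left 0.9 [158. 169.] rect c [ 478.1 -373.2] [156.2 144.8] 73.1 circ [ 478.9 -373.6] 98.8
tray_right 0.62 [394. 258.] rect c [510.4 372. ] [133.1 143.8] 67.8 circ [510.7 370.5] 93.6
tray_left 0.57 [264. 334.] rect c [ 466.  -387.7] [148.6 131.6] 73.8 circ [ 466.1 -377.4] 86.1
tray_right 0.76 [256. 156.] rect c [498.  355.3] [169.4 141.7] 67.8 circ [500.3 359.6] 102.3
tray_right 0.17 [335. 222.] rect c [655.7  -5.2] [67.3 61. ] 85.7 circ [657.3  -3.2] 39.4
```

Run:
```python
from h import *
C={v:cam(v) for v in("scene","side")}
for t,x0,y0,y in(("tray_left",468,-378,-.28),("tray_right",501,372,-.35)):
    for v in C:
        bot.capture(v); mask=bot.outline_of(t,v)[0]['mask'].astype(np.uint8); c=C[v]
        mask=cv2.morphologyEx(mask,cv2.MORPH_CLOSE,np.ones((25,25),np.uint8))
        def f(p):
            m=np.zeros((420,560),np.uint8);a,b=np.cos(p[2]),np.sin(p[2])
            P=np.float32([proj(c,(p[0]+a*i-b*j,p[1]+b*i+a*j,z)) for z in(0,22) for i in(-65,65) for j in(-65,65)])
            cv2.fillConvexPoly(m,np.int32(np.round(cv2.convexHull(P)*16)),1,shift=4); return 1-(m&mask).sum()/(m|mask).sum()
        r=minimize(f,(x0,y0,y),method='Nelder-Mead',options=dict(initial_simplex=[(x0,y0,y),(x0+10,y0,y),(x0,y0+10,y),(x0,y0,y+.2)])); print(t,v,r.fun,r.x)
print(bot.get_obs()['tool_pos'])
```

```text
tray_left scene 0.05116580310880825 [ 4.70103780e+02 -3.80520207e+02 -2.79042450e-01]
tray_left side 0.2737989323843416 [ 4.67076623e+02 -3.76671056e+02 -2.77713500e-01]
tray_right scene 0.037051953282319805 [ 5.03103588e+02  3.71036458e+02 -3.91724537e-01]
tray_right side 0.13164349959116928 [ 4.96655493e+02  3.80167565e+02 -2.45428271e-01]
[600.6297547   29.65320258 130.84338914]
```

```bash
python3 -m jog '[[-12.2,-38,0,0,0,0],[-12.2,-38,0,0,0,0],[-12.2,-38,0,0,0,0],[-12.2,-38,0,0,0,0],[-12.2,-38,0,0,0,0],[-12.2,-38,0,0,0,0],[-12.2,-38,0,0,0,0],[-12.2,-38,0,0,0,0],[-12.2,-38,0,0,0,0],[-12.2,-38,0,0,0,0],[-12.2,-38,0,0,0,0],[0,0,0,0,0,0]]'
python3 -m jog '[[0,0,20,0,0,0],[0,0,30,0,0,0],[0,0,30,0,0,0],[0,0,15,0,0,0],[0,0,10,0,0,0],[0,0,5,0,0,0],[0,0,0,0,0,0]]'
```

```text
time: 24.8
tool_pos: [456.5, -390.6, 130.8]
tcp_rot: [-3.14, 0.002, 2.496]
contact_force: [0.1, 0.5, -0.6]
grip_width: 11.9
finger_force: 30.0
time: 25.5
tool_pos: [458.5, -385.7, 20.8]
tcp_rot: [3.141, -0.0, 2.501]
contact_force: [-0.2, 0.7, -0.4]
grip_width: 12.1
finger_force: 30.0
```

```bash
python3 -m jog '[[0,0,3,0,0,0],[0,0,2,0,0,0],[0,0,1,0,0,0],[0,0,0,0,0,0]]'
```

```text
time: 25.9
tool_pos: [458.3, -385.9, 15.0]
tcp_rot: [3.142, 0.0, 2.501]
contact_force: [0.5, 0.3, -1.5]
grip_width: 11.5
finger_force: 30.0
```

```bash
python3 -m jog '[[0,0,0.7,0,0,0],[0,0,0,0,0,0]]'
python3 -m jog '[[0,0,0,0,0,0],[0,0,0,0,0,0],[0,0,0,0,0,0],[0,0,0,0,0,0]]' 45
python3 -m jog '[[0,0,-30,0,0,0],[0,0,-40,0,0,0],[0,0,-40,0,0,0],[0,0,-40,0,0,0],[0,0,-40,0,0,0],[23,20,0,0,0,0],[23,20,0,0,0,0],[23,20,0,0,0,0],[23,20,0,0,0,0],[23,20,0,0,0,0],[23,20,0,0,0,0],[23,20,0,0,0,0]]'
python3 -m jog '[[0,0,0,0,0,0.13],[0,0,0,0,0,0.13],[0,0,0,0,0,0.13],[0,0,0,0,0,0.13],[0,0,0,0,0,0.13],[0,0,0,0,0,0.14],[0,0,0,0,0,0.14],[0,0,0,0,0,0],[0,0,0,0,0,0]]'
python3 - <<'E'
from h import *
d=cam('side');s=cam('scene')
print('box base',[np.round(w(d,np.array(p)*.7,0)[:2]) for p in((205,487),(291,465))],[np.round(w(s,np.array(p)*.7,0)[:2]) for p in((280,219),(322,222))])
P=w(s,np.array((322,222))*.7,0)
for z in(60,80,100): print(z,proj(s,(*P[:2],z)))
c2,im=look(["bracket_right"],[36],'w10')
m=bot.outline_of('bracket_right','wrist')[0]['mask'].astype(np.uint8)
q=proj(c2,(412,-178,6)); print(q)
wh=(im.min(2)>120).astype(np.uint8); n,l,st,ce=cv2.connectedComponentsWithStats(wh); print([(st[i].tolist()) for i in range(1,n) if st[i,4]>300])
for h in(1,-1): fitbr(c2,m,h,412,-178)
E
```

```text
time: 26.1
tool_pos: [458.4, -386.0, 14.9]
tcp_rot: [-3.141, 0.001, 2.501]
contact_force: [-1.7, 1.5, 5.5]
grip_width: 11.6
finger_force: 30.0
time: 26.5
tool_pos: [458.3, -385.9, 14.0]
tcp_rot: [3.142, -0.0, 2.501]
contact_force: [0.4, -0.2, -0.4]
grip_width: 38.8
finger_force: 0.0
time: 27.7
tool_pos: [412.4, -176.2, 204.1]
tcp_rot: [3.142, 0.0, 2.501]
contact_force: [-0.8, 0.0, 0.1]
grip_width: 41.2
finger_force: 0.0
time: 28.6
tool_pos: [412.9, -177.4, 204.1]
tcp_rot: [3.141, 0.0, 1.575]
contact_force: [0.8, 0.0, -1.3]
grip_width: 41.3
finger_force: 0.0
box base [array([ 237., -354.]), array([ 347., -322.])] [array([ 348., -333.]), array([ 318., -241.])]
60 (np.float64(223.56552096410996), np.float64(140.77981765724854))
80 (np.float64(222.9292661729835), np.float64(135.70908047206996))
100 (np.float64(222.27999739390802), np.float64(130.53462616987986))
bracket_right 0.71 [284. 193.] rect c [ 405.7 -163.8] [56.1 40.4] 75.1 circ [ 405.2 -163.9] 33.7
(np.float64(281.8411312042464), np.float64(192.29629063696808))
[[0, 0, 560, 315, 153637], [527, 0, 25, 42, 396], [0, 318, 64, 74, 4217], [190, 318, 185, 65, 9232], [503, 318, 57, 74, 3689]]
hand 1 IoU 0.6890243902439024 x,y [ 399.82805745 -183.66714235] yaw 372.0920727355167
hand -1 IoU 0.9771819737592699 x,y [ 417.7715259  -167.50506846] yaw 255.3730195921413
```

View pics/w10.png

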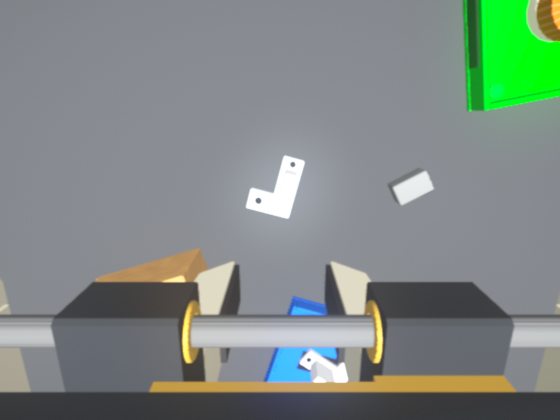

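The right bracket shows at (284,190) (fit IoU 0.98 as right hand), the left one lies in its tray at (320,365).

```bash
python3 -m jog '[[10,5,0,0,0,0],[0,0,20,0,0,0.125],[0,0,30,0,0,0.13],[0,0,40,0,0,0],[0,0,40,0,0,0],[0,0,30,0,0,0],[0,0,15,0,0,0],[0,0,0,0,0,0]]'
python3 -m jog '[[0,0,10,0,0,0],[0,0,8,0,0,0],[0,0,0,0,0,0]]'
python3 -m jog '[[0,0,0,0,0,0],[0,0,0,0,0,0],[0,0,0,0,0,0],[0,0,0,0,0,0],[0,0,0,0,0,0]]' 0
```

```text
time: 29.55
tool_pos: [416.9, -166.1, 27.3]
tcp_rot: [-3.137, -0.001, 1.317]
contact_force: [-0.1, -0.6, -0.3]
grip_width: 41.0
finger_force: 0.0
time: 29.85
tool_pos: [417.8, -167.2, 10.8]
tcp_rot: [-3.141, -0.0, 1.316]
contact_force: [-0.3, -0.2, -0.6]
grip_width: 41.1
finger_force: 0.0
time: 30.35
tool_pos: [418.1, -167.5, 11.4]
tcp_rot: [3.141, 0.0, 1.316]
contact_force: [0.1, 0.0, 1.2]
grip_width: 11.9
finger_force: 30.0
```

```bash
python3 -m jog '[[0,0,-30,0,0,0],[0,0,-40,0,0,0],[0,0,-40,0,0,0],[0,0,-10,0,0,0],[25,-3,0,0,0,0],[37,-3,0,0,0,0],[37,-3,0,0,0,0],[37,-3,0,0,0,0],[37,-3,0,0,0,0],[37,-3,0,0,0,0],[37,-3,0,0,0,0],[37,-3,0,0,0,0]]'
python3 -m jog '[[37,-3,0,0,0,0],[37,-3,0,0,0,0],[37,-3,0,0,0,0],[37,-3,0,0,0,0],[37,-3,0,0,0,0],[37,-3,0,0,0,0],[37,-1,0,0,0,0],[6.5,0,0,0,0,0],[0,0,0,0,0,0],[0,0,0,0,0,0]]'
```

```text
time: 31.55
tool_pos: [465.9, 115.0, 130.3]
tcp_rot: [-3.14, 0.0, 1.316]
contact_force: [0.2, -0.4, -1.1]
grip_width: 11.8
finger_force: 30.0
time: 32.55
tool_pos: [514.4, 374.0, 130.2]
tcp_rot: [-3.14, 0.002, 1.316]
contact_force: [0.0, -0.3, -0.8]
grip_width: 11.4
finger_force: 30.0
```

```bash
python3 -m jog '[[0,0,20,0,0,0],[0,0,30,0,0,0],[0,0,30,0,0,0],[0,0,15,0,0,0],[0,0,10,0,0,0],[0,0,5,0,0,0],[0,0,0,0,0,0]]'
python3 -m jog '[[0,0,2,0,0,0],[0,0,2,0,0,0],[0,0,1,0,0,0],[0,0,0,0,0,0]]'
python3 -m jog '[[0,0,0.5,0,0,0],[0,0,0.5,0,0,0],[0,0,0,0,0,0]]'
```

```text
time: 33.25
tool_pos: [515.3, 375.0, 21.4]
tcp_rot: [3.141, -0.0, 1.315]
contact_force: [1.0, -0.1, -1.0]
grip_width: 12.2
finger_force: 30.0
time: 33.65
tool_pos: [514.9, 375.3, 16.3]
tcp_rot: [3.141, -0.0, 1.316]
contact_force: [0.0, -0.9, -0.7]
grip_width: 11.7
finger_force: 30.0
time: 33.95
tool_pos: [515.0, 375.3, 15.4]
tcp_rot: [3.141, -0.0, 1.316]
contact_force: [-1.1, 0.4, 1.0]
grip_width: 11.5
finger_force: 30.0
```

Contact; release, rise well clear, and look at everything once.

```bash
python3 -m jog '[[0,0,0.4,0,0,0],[0,0,0,0,0,0],[0,0,0,0,0,0]]'; python3 -m jog '[[0,0,0,0,0,0],[0,0,0,0,0,0],[0,0,0,0,0,0],[0,0,0,0,0,0]]' 45
python3 -m jog '[[0,0,-30,0,0,0],[0,0,-40,0,0,0],[0,0,-40,0,0,0],[0,0,-40,0,0,0],[-40,0,-20,0,0,0],[-40,0,0,0,0,0],[-40,0,0,0,0,0],[-40,0,0,0,0,0],[-40,0,0,0,0,0],[0,0,0,0,0,0]]'
python3 - <<'E'
from h import *
s=bot.capture('scene');d=bot.capture('side')
def cr(im,n,P,r): 
    x,y=map(int,proj(cam(n),P)); return cv2.resize(im[max(y-r,0):y+r,max(0,x-r):x+r],(260,260),interpolation=cv2.INTER_CUBIC)
save('fin',np.vstack([np.hstack([cr(im,n,P,45) for P in((652,-11,20),(470,-380,10),(502,372,10))]) for im,n in((s,'scene'),(d,'side'))]))
E
```

```text
time: 34.25
tool_pos: [515.0, 375.3, 15.4]
tcp_rot: [3.141, -0.0, 1.316]
contact_force: [-1.7, -1.1, 5.5]
grip_width: 11.9
finger_force: 30.0
time: 34.65
tool_pos: [514.9, 375.1, 14.5]
tcp_rot: [-3.142, 0.0, 1.316]
contact_force: [0.6, 0.3, -0.8]
grip_width: 38.7
finger_force: 0.0
time: 35.65
tool_pos: [463.2, 178.1, 184.8]
tcp_rot: [-3.141, 0.002, 1.312]
contact_force: [-0.6, -0.2, 1.2]
grip_width: 41.1
finger_force: 0.0
```

View pics/fin.png

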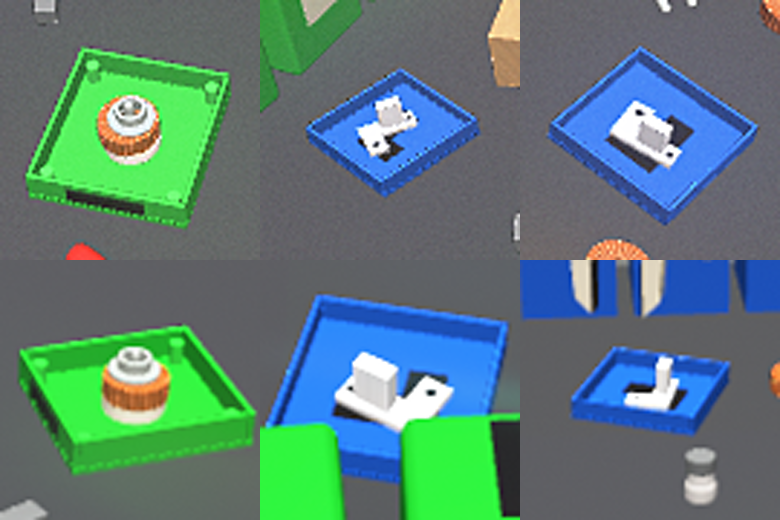

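The stack is seated squarely round the bolt (left column). Both brackets lie flat in their trays (middle and right columns).

```bash
python3 -c "
from plant import bot
print(bot.close_job())"
```

```text
the job is handed in; nothing more can be done
None
```

I handed in the job at about 36 s of the allowed 109 s. The pad, transformer and clamp (collar up) are stacked on the bolt, and both brackets lie flat in the trays of their own hand. The final pictures confirm this, but the hand-in returned no verdict.

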